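# Check three spring contacts with a hand probe

## Task

Take the contact probe from its stand and press its tip onto the middle of each of the three spring-loaded brass pads in turn, the smallest pad first, then the medium one, then the largest. The pads stand at unknown heights: feel for each one and press it gently, with about 6 N for half a second and never more than 14 N, touching the contacts with nothing but the probe. Then hang the probe back in the fork of its stand by its collar, and leave the other things on the bench where they are.

Things in the scene. Friction and masses are not known exactly. Their poses are not given: they have to be found in the camera images.
- probe: upright contact probe, 198 mm long, 0.13 kg. Origin: centre of the underside of its grey collar (44 mm wide, 6 thick); z up along the handle. Black square handle 24 x 24 mm from 6 to 84 mm above the origin (flats face its x and y), round cap to 90. Below the collar a stem, 12 mm wide to 60 mm down, then 6 to 7 mm, ending in a steel ball of 8 mm, lowest point 108 mm below the origin
- probe_tip (a point): the lowest point of the probe's ball tip, 108 mm below its origin
- probe_grip (a point): middle of the probe's square handle, 45 mm above its origin
- probe_stand: grey fixed stand, origin on the bench below the fork seat. Base 110 x 100 x 10 mm; column 52 mm behind the seat (stand +x); 130 mm up, two level steel bars 14 mm wide along x, slot of 24 mm between them, open at the front (-x). The probe hangs by its collar on the bars, stem in the slot; 4 mm lips at the front (28 mm before the seat) and a stop 45 mm behind keep it in
- stand_seat (a point): the point on top of the fork, midway between the bars, where the probe's origin is when it hangs home
- board: fixed aluminium board 120 x 270 mm, its top 14 mm above the bench (four cap screws at the corners 4 mm higher); it carries the three spring contacts roughly in a row along its y, in any order, about 85 mm apart. Origin on the bench below its centre
- post_small: fixed spring contact with the small round brass pad, 18 mm across, dot at its centre: black barrel (38 mm wide, 40 high, flange 54), 20 mm steel sleeve, pad on top. Origin: centre of the underside, z up. Sleeve height unknown: the pad top stands 61 to 87 mm above the origin (not measured; feel for it). The pad gives from 1 N, 2 N per mm, hard stop after 8 mm
- post_small_top (a point): centre of the top of the fixed barrel, 40 mm above the origin, on the axis of the small pad (which is higher, by an unknown amount)
- post_medium: fixed spring contact with the medium round brass pad, 28 mm across, dot at its centre: black barrel (38 mm wide, 40 high, flange 54), 20 mm steel sleeve, pad on top. Origin: centre of the underside, z up. Sleeve height unknown: the pad top stands 61 to 87 mm above the origin (not measured; feel for it). The pad gives from 1 N, 2 N per mm, hard stop after 8 mm
- post_medium_top (a point): centre of the top of the fixed barrel, 40 mm above the origin, on the axis of the medium pad (which is higher, by an unknown amount)
- post_large: fixed spring contact with the large round brass pad, 40 mm across, dot at its centre: black barrel (38 mm wide, 40 high, flange 54), 20 mm steel sleeve, pad on top. Origin: centre of the underside, z up. Sleeve height unknown: the pad top stands 61 to 87 mm above the origin (not measured; feel for it). The pad gives from 1 N, 2 N per mm, hard stop after 8 mm
- post_large_top (a point): centre of the top of the fixed barrel, 40 mm above the origin, on the axis of the large pad (which is higher, by an unknown amount)
- wash_bottle: white wash bottle with a red cap and spout, 94 x 88 x 200 mm; a bystander standing on the bench, origin at the centre of its underside
- beaker: small beaker, 44 mm wide, 57 mm high; a bystander standing on the bench, origin at the centre of its underside
- tape_roll: roll of brown tape, 92 x 90 x 48 mm; a bystander standing on the bench, origin at the centre of its underside
- mouse: black computer mouse, 114 x 62 x 38 mm; a bystander standing on the bench, origin at the centre of its underside
There are look-alikes about, which are no part of the job. Several things have the shape of the probe; the one meant has the colours described above.

How it is judged (in metres and radians):
On the way, in this order (a step that is already met when the one before it is completed fails the run):
1. the probe's tip presses the small pad: tip within 7 mm of the pad's axis and more than 3 N between probe and contact, held for 0.3 s (horizontal distance between probe_tip and post_small_top below 0.007 m and contact force between probe and post_small above 3 N), for 0.3 s.
2. the probe's tip presses the medium pad: tip within 7 mm of the pad's axis and more than 3 N between probe and contact, held for 0.3 s (horizontal distance between probe_tip and post_medium_top below 0.007 m and contact force between probe and post_medium above 3 N), for 0.3 s.
3. the probe's tip presses the large pad: tip within 7 mm of the pad's axis and more than 3 N between probe and contact, held for 0.3 s (horizontal distance between probe_tip and post_large_top below 0.007 m and contact force between probe and post_large above 3 N), for 0.3 s.
At the end, for the whole second after the job is handed in: The probe hangs in the fork by its collar, at rest: its origin within 12 mm sideways and -4 to +3 mm in height of the seat, upright within 0.08 rad, its weight on the stand; the bystanders are within 30 mm of where they stood (horizontal distance between probe and stand_seat below 0.012 m and z of probe in the frame of stand_seat between -0.004 and 0.003 m and angle between probe's own z axis and vertical below 0.08 rad and linear speed of probe below 0.02 m/s and contact force between probe and probe_stand above 0.5 N); the robot touches nothing.
It fails at once if the probe pushes one of the contacts with more than 14 N (contact force between probe and post_small above 14 N or contact force between probe and post_medium above 14 N or contact force between probe and post_large above 14 N).
It fails at once if the robot itself touches one of the contacts (contact force between any of the fingers, the arm and post_small above 1 N or contact force between any of the fingers, the arm and post_medium above 1 N or contact force between any of the fingers, the arm and post_large above 1 N).
It fails at once if a bystander (wash bottle, beaker, tape roll or mouse) is moved by more than 30 mm (distance of any of wash_bottle, beaker, tape_roll, mouse from where it was at the start of the episode above 0.03 m).
It also fails if it takes over 67 s, if anything falls off the work surface, if the arm or the gripper's body presses on something with over 40 N, if the wrist force passes 120 N, or if a joint passes its speed limit or range.

## Robot

A 6-joint arm with a two-finger parallel gripper is mounted at the origin on a cart in front of the work surface, level with it; the furniture and walls round the work are solid. World frame = base frame: x ahead of the robot, y to its left, z up, the work surface at z = 0. Lengths are in mm, angles in degrees, forces in N, time in s.
With the tool pointing down it reaches from about 300 to 850 mm from the base axis. Payload 4.2 kg.
Tool frame: the origin (TCP) lies on the centre line of the jaws, within the pads' length; the fingertips stand 14 mm ahead of it and the grasp point (between the pads) lies 5 mm behind it; z points along the fingers, y is the line along which they close (so a half turn about z gives the same grasp; the last joint's range is limited). The gripper opens to 91 mm and grips with 3 to 60 N. Pads are 32 mm wide; open, the fingers measure 118 mm over their backs; the gripper's body (76 mm by 178 mm) begins 60 mm behind the grasp point.
Start: joints at [-75.516, 18.312, 89.639, -0, 72.044, -1.146], TCP at [154.924, -553.751, 227.976] pointing down, gripper open.
Joint ranges: [-177.97, 177.97], [-48.28, 115.42], [12.27, 149.76], [-77.06, 257.06], [2.81, 150.46], [-146.56, 146.56]. Speed limits (degrees/s): [147.25, 147.25, 180, 180, 180, 180].

## Interface

Orientations are given as [roll, pitch, yaw] about the fixed x, y, z axes, in that order (R = Rz(yaw) Ry(pitch) Rx(roll)).
In Python, from workcell import * gives the robot as it stands. The module is installed in compiled form; this text tells all that it offers.
- The arm moves only by the shell command python3 -m crank 'ROWS' [FORCE]. ROWS is JSON, a list of rows, each an object of numbers: "grip": the finger opening in m, from 0 to 0.0912; "x", "y", "z": the shift along the tool's x, y, z in m; "yaw": the turn about the tool's z in rad. In form: [{"grip": .., "x": .., "y": .., "z": .., "yaw": ..}, ...]. A call has exactly 5 rows; each row is the pose to reach, as a shift and turn from the pose commanded when the call began, along the tool's axes at that moment; what a row does not reach only later rows make up. A row lasts 1/12 s, in which the tool goes at most 41.7 mm and 7.16 degrees, less where a joint would pass 70% of its speed; a pose out of reach is approached as far as the arm can. A call with a gripper value outside its range is refused whole. The fingers move at their own pace and stop on an object; FORCE is the grip in N (left out, the last holds). Time passes only in rows, so rows that repeat a pose let the fingers close, or fill a call up. It gives the time, the measured TCP pose, the force, the opening and the grip force at its end, in the units of the state.
- state(): the state, without advancing time (a new reading comes with each control period).
- grab_frame(name): name is "scene" or "side" or "wrist"; returns the picture (420x560x3 uint8, red, green, blue); there is no depth.
- camera_model(name): a dict with "intrinsics" (3x3 intrinsics, pixels), "R" (3x3) and "t" (3): a world point X has camera coordinates R X + t. Camera axes: x right, y down, z forward; pixel columns grow to the right and rows downward; lengths in mm; the calibration is good to about 2 mm. A picture is of the moment at which its call begins: read the wrist's pose just before it. camera_model takes no time and is no camera call; for the wrist camera it gives the pose at the moment of the call.
- job_done(): hands the job in; it is judged then, once.
The state is a dict: "time_s": time; "qpos": joint angles; "qvel": joint speeds; "effort": joint torques, N m; "ee_pos": TCP position; "ee_rot": TCP orientation; "force": force on the tool from outside, world axes, zero at the start; "torque": the same for the moment, N m; "gripper_width": finger opening in mm; "gripper_force": force on a finger pad.
Only numpy, scipy, OpenCV 4.12 (cv2) and the standard library are available. Lean on these libraries where they do the work, as an engineer would, in place of code of your own. Each camera call takes 0.05 s, during which the arm holds its last target. There are 200 camera calls.

## Working session

There is one attempt and no reset: what is moved stays moved. The work goes in short steps, Python scripts to look and compute and a shell command to move; the robot and the scene stay as the last step left them, time stands still between calls to the robot, and variables do not carry over. Pictures are saved under pics/ and viewed, at most 10 in all, crops included, and the job is handed in when it is done.

```bash
mkdir -p pics; python3 - <<'E'
from workcell import *
import cv2, numpy as np
s=state();print(s)
for n in ("scene","side"):
    im=grab_frame(n);cv2.imwrite(f"pics/{n}0.png",cv2.resize(im[:,:,::-1],(800,600),interpolation=cv2.INTER_CUBIC))
    m=camera_model(n);C=-np.array(m["R"]).T@np.array(m["t"]);print(n,C,m["intrinsics"],np.array(m["R"]).round(3).tolist())
E
```

```text
{'time_s': 0.0, 'qpos': array([-7.55165212e+01,  1.83514139e+01,  8.97078423e+01,  4.72738103e-04,
        7.20447339e+01, -1.14670799e+00]), 'qvel': array([ 0.00296194, -0.07555967,  0.02389092,  0.04609227,  0.04179304,
        0.06171985]), 'effort': array([-2.03533804e-03, -4.12465346e+01, -2.31982273e+01,  7.24877045e-02,
        4.59049700e-02, -1.47142277e-04]), 'ee_pos': array([ 154.79141632, -553.25522064,  227.11282142]), 'ee_rot': array([-1.79896040e+02, -2.53045874e-03,  1.56300383e+01]), 'force': array([ 0.03996282, -0.13617358, -0.11020514]), 'torque': array([ 0.01483522,  0.01745985, -0.05031931]), 'gripper_force': 0.0, 'gripper_width': 90.98674724833975}
scene [-195.14393386  734.5393855  1076.33275468] [[503.69962832   0.         280.09904207]
 [  0.         503.69962832 212.80001677]
 [  0.           0.           1.        ]] [[-0.698, -0.715, -0.022], [-0.475, 0.486, -0.734], [0.536, -0.502, -0.679]]
side [-805.82517912  -66.74672467 1338.75336905] [[545.5777012    0.         280.43513622]
 [  0.         545.5777012  204.4716653 ]
 [  0.           0.           1.        ]] [[0.062, -0.998, 0.01], [-0.657, -0.049, -0.752], [0.751, 0.04, -0.659]]
```

View pics/scene0.png

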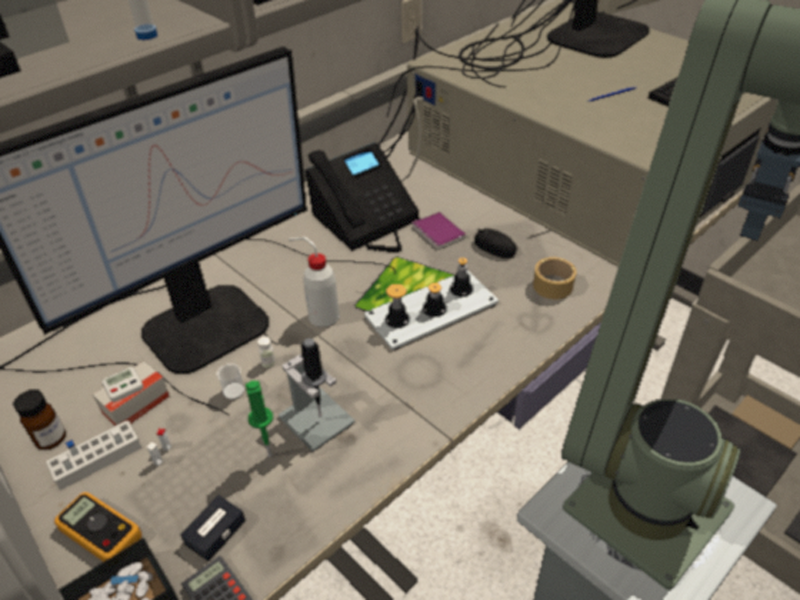

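View pics/side0.png

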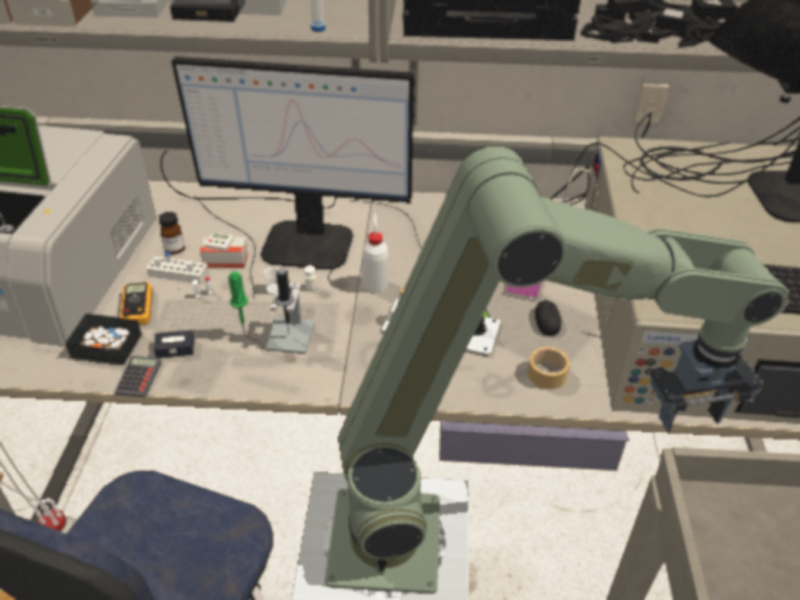

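The scene view shows the black probe in its stand, with its cap at (311,343). The large, medium and small posts are at (397,290), (435,288) and (461,262). A green look-alike stands beside the probe at (255,385). The side view shows the probe cap at (283,273), and the arm hides the board.

```bash
cat > h.py <<'E'
from workcell import *
import numpy as np, cv2
def ray(m,p):
    R=np.array(m["R"]);K=np.array(m["intrinsics"]);t=np.array(m["t"])
    d=R.T@np.linalg.inv(K)@np.array([p[0],p[1],1.]);return -R.T@t,d/np.linalg.norm(d)
def atz(m,p,z):
    C,d=ray(m,p);return C+d*(z-C[2])/d[2]
def tri(obs):
    A=np.zeros((3,3));b=np.zeros(3)
    for m,p in obs:
        C,d=ray(m,p);P=np.eye(3)-np.outer(d,d);A+=P;b+=P@C
    X=np.linalg.solve(A,b)
    res=[np.linalg.norm((np.eye(3)-np.outer(d,d))@(X-C)) for C,d in (ray(m,p) for m,p in obs)]
    return X.round(1),np.round(res,1)
def proj(m,X):
    c=np.array(m["R"])@np.array(X,float)+np.array(m["t"]);u=np.array(m["intrinsics"])@c;return (u[:2]/u[2]).round(1)
E
python3 - <<'E'
from h import *
s=camera_model("scene");d=camera_model("side");k=.7
print("cap",tri([(s,(311*k,343*k)),(d,(283*k,272*k))]))
print("collar",tri([(s,(313*k,375*k)),(d,(284*k,299*k))]))
for n,p,z in [("L",(397,290),85),("M",(435,288),85),("S",(461,261),85),("board corner near",(393,345),14),("far",(495,300),14),("left",(367,312),14),("tape",(554,275),45),("bottle",(318,260),200),("baseNear",(345,425),10),("baseleft",(310,445),10),("baseback",(285,415),10),("greencap",(254,383),200),("beaker",(231,368),57)]:
    print(n,atz(s,(p[0]*k,p[1]*k),z).round(0))
w=camera_model("wrist");st=state()
from scipy.spatial.transform import Rotation as Ro
Rt=Ro.from_euler("xyz",st["ee_rot"],degrees=True).as_matrix()
C=-np.array(w["R"]).T@w["t"];print("cam in tool",Rt.T@(C-st["ee_pos"]),"axes",(Rt.T@np.array(w["R"]).T).round(3).tolist(),w["intrinsics"][0])
E
```

```text
cap (array([520.9, 269.5, 217.7]), array([0.8, 0.8]))
collar (array([522.5, 274. , 137.3]), array([1.1, 1.1]))
L [622. -24.  85.]
M [570. -84.  85.]
S [ 591. -187.   85.]
board corner near [565.  45.  14.]
far [ 504. -205.   14.]
left [676.  16.  14.]
tape [ 444. -330.   45.]
bottle [699. 110. 200.]
baseNear [483. 247.  10.]
baseleft [494. 322.  10.]
baseback [581. 311.  10.]
greencap [530. 382. 200.]
beaker [712. 333.  57.]
cam in tool [ 7.17266524e+01 -1.16345480e-01 -1.56691921e+02] axes [[-0.001, -0.968, -0.252], [1.0, -0.001, 0.0], [-0.0, -0.252, 0.968]] [372.85440839   0.         275.461965  ]
```

```bash
cat >> h.py <<'E'
from scipy.spatial.transform import Rotation as Ro
def delta(target,yaw=None):
    s=state();R=Ro.from_euler("xyz",s["ee_rot"],degrees=True).as_matrix()
    d=R.T@(np.array(target,float)-s["ee_pos"])
    y=0 if yaw is None else -np.radians((yaw-s["ee_rot"][2]+180)%360-180)
    return (d/1000).round(4).tolist(),round(float(y),4)
E
python3 - <<'E'
from h import *
s=camera_model("scene");d=camera_model("side");k=.7
print(atz(s,(625*k,265*k),0).round(),atz(d,(612*k,408*k),0).round(),tri([(s,(413*k,65*k)),(d,(603*k,135*k))]))
print(delta((340,-330,320)),delta((590,-100,310),-8))
E
```

```text
[ 376. -519.    0.] [ 364. -481.    0.] (array([1047.8, -497.4,  290.9]), array([8.3, 8.3]))
([0.2385, -0.1653, -0.0925], 0.0) ([0.5412, -0.3194, -0.0823], 0.4125)
```

```bash
python3 -m crank '[{"x":0.02,"y":-0.014,"z":-0.012},{"x":0.05,"y":-0.034,"z":-0.024},{"x":0.08,"y":-0.054,"z":-0.036},{"x":0.11,"y":-0.074,"z":-0.048},{"x":0.14,"y":-0.094,"z":-0.06}]'; python3 -m crank '[{"x":0.03,"y":-0.02,"z":-0.01},{"x":0.06,"y":-0.04,"z":-0.02},{"x":0.09,"y":-0.06,"z":-0.025},{"x":0.12,"y":-0.08,"z":-0.025},{"x":0.15,"y":-0.1,"z":-0.025,"yaw":0.1}]'; python3 -c "
from h import *
print(state()['ee_pos'],delta((590,-100,310),-8))"
```

```text
[ 154.82035341 -553.32219451  227.21594293] ([0.5412, -0.3194, -0.0823], 0.4125)validation failed for argument at $[0]...
validation failed for argument at $[0]...
```

```bash
python3 -m crank '[{"grip":0.09,"x":0.02,"y":-0.014,"z":-0.012,"yaw":0},{"grip":0.09,"x":0.05,"y":-0.034,"z":-0.024,"yaw":0},{"grip":0.09,"x":0.08,"y":-0.054,"z":-0.036,"yaw":0},{"grip":0.09,"x":0.11,"y":-0.074,"z":-0.048,"yaw":0},{"grip":0.09,"x":0.14,"y":-0.094,"z":-0.06,"yaw":0}]'; python3 -m crank '[{"grip":0.09,"x":0.03,"y":-0.02,"z":-0.01,"yaw":0},{"grip":0.09,"x":0.06,"y":-0.04,"z":-0.02,"yaw":0},{"grip":0.09,"x":0.09,"y":-0.06,"z":-0.025,"yaw":0},{"grip":0.09,"x":0.12,"y":-0.08,"z":-0.025,"yaw":0.05},{"grip":0.09,"x":0.15,"y":-0.1,"z":-0.025,"yaw":0.1}]'; python3 -c "
from h import *
print(state()['ee_pos'],delta((590,-100,310),-8))"
```

```text
time_s: 0.52
ee_pos: [265.0, -424.0, 288.1]
ee_rot: [-180.0, 0.0, 15.6]
force: [-0.2, -0.5, 0.6]
gripper_width: 90.0
gripper_force: 0.0
time_s: 0.93
ee_pos: [382.7, -287.2, 313.2]
ee_rot: [180.0, -0.0, 9.8]
force: [0.5, -0.5, -0.7]
gripper_width: 90.1
gripper_force: 0.0
[ 382.72955358 -287.2400371   313.21595759] ([0.236, -0.1494, 0.0032], 0.3099)
```

```bash
python3 -m crank '[{"grip":0.09,"x":0.03,"y":-0.019,"z":0,"yaw":0.06},{"grip":0.09,"x":0.06,"y":-0.038,"z":0,"yaw":0.12},{"grip":0.09,"x":0.09,"y":-0.057,"z":0,"yaw":0.18},{"grip":0.09,"x":0.12,"y":-0.076,"z":0,"yaw":0.24},{"grip":0.09,"x":0.15,"y":-0.095,"z":0,"yaw":0.31}]'; python3 - <<'E'
from h import *
print(state()["ee_pos"],delta((590,-100,310),-8))
import pickle
m=camera_model("wrist");im=grab_frame("wrist");pickle.dump(m,open("w1.pkl","wb"));cv2.imwrite("pics/w1.png",im[:,:,::-1])
E
```

```text
time_s: 1.35
ee_pos: [514.2, -167.8, 312.6]
ee_rot: [180.0, 0.0, -8.0]
force: [-0.3, -0.5, 0.3]
gripper_width: 90.1
gripper_force: 0.0
[ 514.21545694 -167.8477195   312.61965822] ([0.0656, -0.0778, 0.0026], -0.0004)
```

```bash
python3 -m crank '[{"grip":0.09,"x":0.02,"y":-0.012,"z":0,"yaw":0},{"grip":0.09,"x":0.045,"y":-0.027,"z":0,"yaw":0},{"grip":0.09,"x":0.07,"y":-0.042,"z":0,"yaw":0},{"grip":0.09,"x":0.075,"y":-0.07,"z":0,"yaw":0},{"grip":0.09,"x":0.075,"y":-0.09,"z":0,"yaw":0}]'; python3 -m crank '[{"grip":0.09,"x":0,"y":0,"z":0,"yaw":0},{"grip":0.09,"x":0,"y":0,"z":0,"yaw":0},{"grip":0.09,"x":0,"y":0,"z":0,"yaw":0},{"grip":0.09,"x":0,"y":0,"z":0,"yaw":0},{"grip":0.09,"x":0,"y":0,"z":0,"yaw":0}]' ; python3 - <<'E'
from h import *
import pickle
m=camera_model("wrist");im=grab_frame("wrist");pickle.dump(m,open("w2.pkl","wb"));cv2.imwrite("pics/w2.png",im[:,:,::-1])
print(state()["ee_pos"],delta((520,200,310),-8))
a=cv2.imread("pics/w1.png");cv2.imwrite("pics/w12.png",np.vstack([a,im[:,:,::-1]])[:,:][:, :] if 0 else cv2.resize(np.hstack([a,im[:,:,::-1]]),(800,300)))
E
```

```text
time_s: 1.82
ee_pos: [601.4, -89.2, 311.3]
ee_rot: [-180.0, 0.1, -7.8]
force: [-0.2, -0.4, -0.0]
gripper_width: 89.9
gripper_force: 0.0
time_s: 2.23
ee_pos: [599.6, -91.6, 313.1]
ee_rot: [180.0, -0.0, -7.9]
force: [0.1, -0.2, -0.5]
gripper_width: 90.1
gripper_force: 0.0
[599.6394234  -91.46387603 313.08851181] ([-0.1191, -0.2777, 0.003], 0.0011)
```

View pics/w2.png

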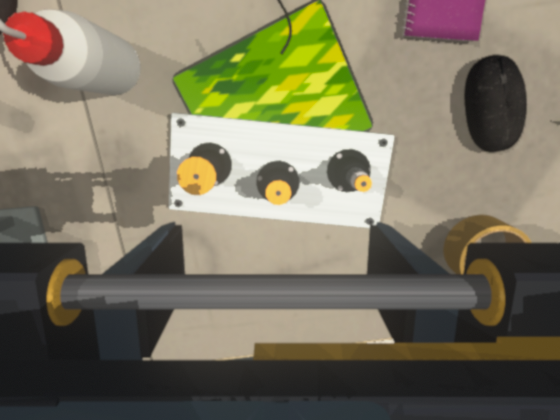

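The wrist picture shows the large pad at (196,176), the medium at (278,192) and the small at (364,184). Next I segment the pads in both wrist views and in the scene view, then triangulate.

```bash
python3 - <<'E'
from h import *
import pickle
def blobs(im):
    h=cv2.cvtColor(im,cv2.COLOR_BGR2HSV);M=cv2.inRange(h,(12,170,150),(26,255,255))
    n,l,st,c=cv2.connectedComponentsWithStats(M)
    out=[]
    for i in range(1,n):
        if st[i,4]>12:
            cs,_=cv2.findContours((l==i).astype(np.uint8),cv2.RETR_EXTERNAL,cv2.CHAIN_APPROX_NONE)
            (x,y),r=cv2.minEnclosingCircle(cs[0]);out.append((st[i,4],c[i].round(1).tolist(),round(x,1),round(y,1),round(r,1)))
    return out
for n in ("w1","w2"):
    m=pickle.load(open(n+".pkl","rb"));print(n)
    for b in blobs(cv2.imread(f"pics/{n}.png")):
        if b[1][1]<235: print(b)
    for X in ((622,-24,85),(570,-84,85),(575,-190,85)): print("   pred",proj(m,X))
im=grab_frame("scene");cv2.imwrite("pics/s1.png",im[:,:,::-1])
for b in blobs(im[:,:,::-1].copy()):
    if 200<b[1][0]<340 and 170<b[1][1]<220: print("scene",b)
E
```

```text
w1
(np.int32(1197), [101.1, 100.1], 101.6, 99.6, 21.1)
(np.int32(64), [278.0, 108.3], 277.5, 108.5, 7.1)
(np.int32(19), [189.9, 131.3], 190.0, 131.0, 3.2)
   pred [116.3  90.7]
   pred [186.5 135. ]
   pred [289.3 114.9]
w2
(np.int32(836), [196.5, 173.2], 196.0, 174.8, 18.2)
(np.int32(20), [363.5, 178.9], 362.5, 181.0, 5.6)
   pred [208.4 165.1]
   pred [272.7 205.3]
   pred [371.5 187.2]
```

```bash
cat > pads.py <<'E'
from h import *
import pickle
def blob(im,g,r):
    h=cv2.cvtColor(im,cv2.COLOR_BGR2HSV);M=cv2.inRange(h,(8,130,90),(28,255,255))
    k=np.zeros_like(M);cv2.circle(k,(int(g[0]),int(g[1])),r,255,-1);M&=k
    n,l,st,c=cv2.connectedComponentsWithStats(M)
    i=1+np.argmax(st[1:,4]);cs,_=cv2.findContours((l==i).astype(np.uint8),cv2.RETR_EXTERNAL,cv2.CHAIN_APPROX_NONE)
    e=cv2.fitEllipse(max(cs,key=len)); return e
E
python3 - <<'E'
from pads import *
G={"w1":[(101,100,30),(190,128,24),(279,112,16)],"w2":[(196,175,30),(278,192,22),(364,183,16)],"s1":[(278,203,18),(304.5,201.5,14),(323,183.5,10)]}
obs=[[],[],[]]
for n in G:
    m=camera_model("scene") if n=="s1" else pickle.load(open(n+".pkl","rb"));im=cv2.imread(f"pics/{n}.png")
    for i,g in enumerate(G[n]):
        e=blob(im,g[:2],g[2]);print(n,"LMS"[i],np.round(e[0],1),np.round(e[1],1));obs[i].append((m,e[0]))
for i in range(3): print("LMS"[i],tri(obs[i]),tri(obs[i][:2]))
E
```

```text
w1 L [101.1 100.1] [39.  43.8]
w1 M [193.7 122.3] [26.  27.9]
w1 S [277.4 108.4] [17.1 17.6]
w2 L [196.4 174.7] [36.5 38.5]
w2 M [277.8 191.5] [23.2 26. ]
w2 S [362.4 182.9] [14.5 15.9]
s1 L [277. 203.] [ 8.7 14.1]
s1 M [303.7 200.8] [5.8 7.4]
s1 S [323.4 182.4] [3.2 4.9]
L (array([614.7, -12.6,  97. ]), array([0.5, 0.8, 0.8])) (array([614.9, -11.8,  95.3]), array([0.5, 0.5]))
M (array([581.5, -91.6,  75.9]), array([0.3, 0.7, 0.4])) (array([581.3, -91.1,  72.8]), array([0.2, 0.2]))
S (array([ 582.8, -179.3,   94.8]), array([0.3, 0.6, 0.9])) (array([ 583. , -179. ,   93.7]), array([0., 0.]))
```

```bash
python3 -m crank '[{"grip":0.09,"x":-0.01,"y":-0.03,"z":0,"yaw":0},{"grip":0.09,"x":-0.028,"y":-0.065,"z":0,"yaw":0},{"grip":0.09,"x":-0.045,"y":-0.1,"z":0,"yaw":0},{"grip":0.09,"x":-0.063,"y":-0.135,"z":0,"yaw":0},{"grip":0.09,"x":-0.08,"y":-0.165,"z":0,"yaw":0}]'; python3 -m crank '[{"grip":0.09,"x":-0.015,"y":-0.03,"z":0,"yaw":0},{"grip":0.09,"x":-0.03,"y":-0.06,"z":0,"yaw":0},{"grip":0.09,"x":-0.045,"y":-0.085,"z":0,"yaw":0},{"grip":0.09,"x":-0.055,"y":-0.105,"z":0,"yaw":0},{"grip":0.09,"x":-0.055,"y":-0.105,"z":0,"yaw":0}]';python3 - <<'E'
from h import *
import pickle
m=camera_model("wrist");im=grab_frame("wrist");pickle.dump(m,open("w3.pkl","wb"));cv2.imwrite("pics/w3.png",im[:,:,::-1])
print(proj(m,(521,272,220)),proj(m,(521,272,136)))
E
python3 -m crank '[{"grip":0.09,"x":0,"y":-0.025,"z":0,"yaw":0},{"grip":0.09,"x":0,"y":-0.05,"z":0,"yaw":0},{"grip":0.09,"x":0,"y":-0.075,"z":0,"yaw":0},{"grip":0.09,"x":0,"y":-0.085,"z":0,"yaw":0},{"grip":0.09,"x":0,"y":-0.085,"z":0,"yaw":0}]';python3 - <<'E'
from h import *
import pickle
m=camera_model("wrist");im=grab_frame("wrist");pickle.dump(m,open("w4.pkl","wb"));cv2.imwrite("pics/w4.png",im[:,:,::-1])
print(proj(m,(521,272,220)),proj(m,(521,272,136)))
a=cv2.imread("pics/w3.png")[0:270];b=im[0:270,:,::-1]
cv2.imwrite("pics/w34.png",cv2.resize(np.vstack([a,b]),(622,600),interpolation=cv2.INTER_CUBIC))
E
```

```text
time_s: 2.75
ee_pos: [542.4, 85.3, 313.1]
ee_rot: [-180.0, -0.0, -7.9]
force: [0.3, -0.4, 0.9]
gripper_width: 90.3
gripper_force: 0.0
time_s: 3.17
ee_pos: [501.8, 198.5, 313.2]
ee_rot: [-179.9, 0.0, -7.6]
force: [-0.1, -0.6, -0.1]
gripper_width: 90.1
gripper_force: 0.0
[167.2 199.8] [193.4 177.4]
time_s: 3.63
ee_pos: [515.5, 280.2, 312.4]
ee_rot: [180.0, 0.0, -7.8]
force: [-0.9, -0.6, -0.0]
gripper_width: 90.2
gripper_force: 0.0
[286.7 203.9] [284.  180.5]
```

View pics/w34.png

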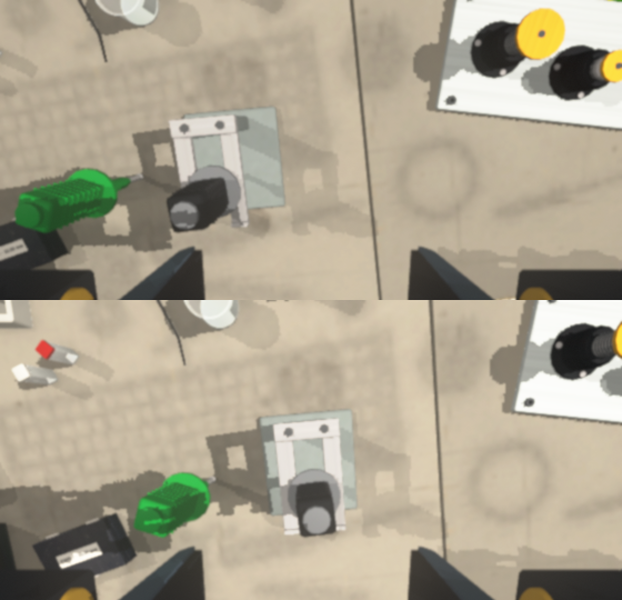

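The upper half is view 3: the black probe's cap is at (184,214), the collar at (217,188), and the green look-alike at left. The lower half is view 4: the cap is at (316,520) and the bars run up to the back plate at (305,430). I'll enlarge both for precise pixels.

```bash
python3 - <<'E'
import cv2,numpy as np
a=cv2.imread("pics/w3.png")[95:215,135:235];b=cv2.imread("pics/w4.png")[95:215,225:325]
o=np.hstack([cv2.resize(i,(400,480),interpolation=cv2.INTER_CUBIC) for i in (a,b)])
for k in range(0,800,40): cv2.line(o,(k,0),(k,6 if k%200 else 14),(0,0,255),1)
for k in range(0,480,40): cv2.line(o,(0,k),(6,k),(0,0,255),1)
cv2.imwrite("pics/z34.png",o)
E
```

```text
(no output)
```

View pics/z34.png

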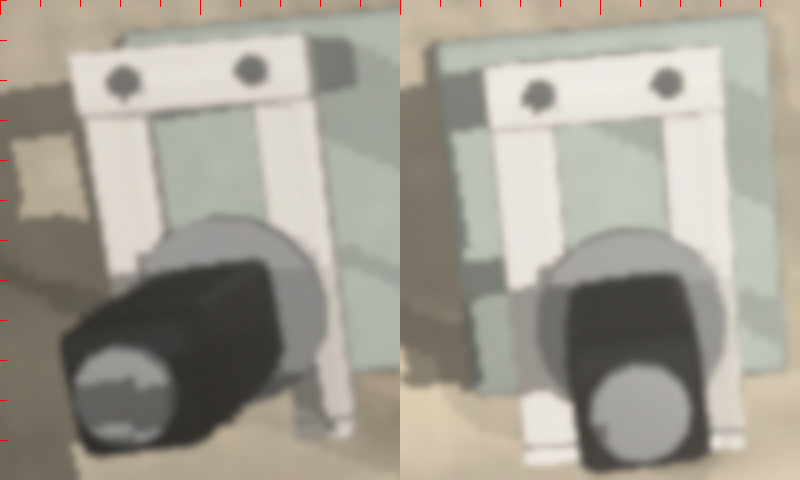

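```bash
python3 - <<'E'
from h import *
import pickle
a,b=[pickle.load(open(f"w{i}.pkl","rb")) for i in (3,4)]
A=lambda x,y:(135+x/4,95+y/4)
B=lambda x,y:(225+(x-400)/4,95+y/4)
s=camera_model("scene");d=camera_model("side")
print("cap",tri([(a,A(124,396)),(b,B(641,413))]))
print("collar top",tri([(a,A(233,308)),(b,B(631.5,320))]))
for n,p,q in (("boltL",(123,82),(539,96)),("boltR",(251,70),(668,83)),("plateL",(69,55),(484,68)),("plateR",(305,34),(720,47))): print(n,tri([(a,A(*p)),(b,B(*q))]))
for n,p,z in (("frontL",(524,450),130),("frontR",(744,435),130),("mid1",(607.5,125),130),("mid2",(616.5,235),130),("frontmid",(634.5,443),130),("plateL",(484,68),136),("plateR",(720,47),136),("cap",(641,413),220),("collar",(631.5,320),136)): print(n,atz(b,B(*p),z).round(1))
# handle edge direction, top edges at z=214: front corners
print("handle",atz(b,B(585,470),214).round(1),atz(b,B(708,457),214).round(1))
E
```

```text
cap (array([524.8, 272.5, 218.6]), array([0., 0.]))
collar top (array([525.2, 272.3, 131.2]), array([0.1, 0.1]))
boltL (array([578. , 285.8, 135.2]), array([0.1, 0.1]))
boltR (array([576.8, 257.6, 135.3]), array([0., 0.]))
plateL (array([585.4, 297. , 132.9]), array([0., 0.]))
plateR (array([582.8, 245.2, 131.6]), array([0., 0.]))
frontL [497.8 301.5 130. ]
frontR [494.3 249.7 130. ]
mid1 [569.5 271.8 130. ]
mid2 [544.9 273.1 130. ]
frontmid [495.9 275.5 130. ]
plateL [585.4 296.7 136. ]
plateR [582.8 245.5 136. ]
cap [525.1 272.5 220. ]
collar [526.2 272.3 136. ]
handle [514.7 283.7 214. ] [514.1 261.8 214. ]
```

```bash
python3 -c "
from h import *
print(state()['ee_pos'],state()['ee_rot'],delta((525,272.5,250),-3))"
```

```text
[515.22863045 278.89651576 312.47411692] [ 1.79911444e+02  1.60235180e-02 -7.85312777e+00] ([0.0106, 0.0049, 0.0625], -0.0847)
```

```bash
python3 -m crank '[{"grip":0.07,"x":0.005,"y":0.002,"z":0.01,"yaw":-0.04},{"grip":0.07,"x":0.0106,"y":0.0049,"z":0.02,"yaw":-0.085},{"grip":0.07,"x":0.0106,"y":0.0049,"z":0.04,"yaw":-0.085},{"grip":0.07,"x":0.0106,"y":0.0049,"z":0.06,"yaw":-0.085},{"grip":0.07,"x":0.0106,"y":0.0049,"z":0.0625,"yaw":-0.085}]';python3 -c "
from h import *
print(state()['ee_pos'],state()['ee_rot'],delta((525,272.5,171),-3))"
```

```text
time_s: 4.1
ee_pos: [523.1, 270.3, 247.1]
ee_rot: [179.7, 0.3, -3.1]
force: [-0.2, 0.1, -0.2]
gripper_width: 70.2
gripper_force: 0.0
[523.09788554 270.29237541 247.07792697] [179.74374804   0.33955141  -3.10624867] ([0.0022, -0.0026, 0.0761], -0.0019)
```

```bash
python3 -m crank '[{"grip":0.07,"x":0,"y":0,"z":0.015,"yaw":0},{"grip":0.07,"x":0,"y":0,"z":0.035,"yaw":0},{"grip":0.07,"x":0,"y":0,"z":0.055,"yaw":0},{"grip":0.07,"x":0,"y":0,"z":0.07,"yaw":0},{"grip":0.07,"x":0,"y":0,"z":0.078,"yaw":0}]';python3 -m crank '[{"grip":0.07,"x":0,"y":0,"z":0,"yaw":0},{"grip":0.07,"x":0,"y":0,"z":0,"yaw":0},{"grip":0.07,"x":0,"y":0,"z":0,"yaw":0},{"grip":0.07,"x":0,"y":0,"z":0,"yaw":0},{"grip":0.07,"x":0,"y":0,"z":0,"yaw":0}]';python3 -c "
from h import *
print(state()['ee_pos'],state()['ee_rot'],delta((525,272.5,171),-3))"
```

```text
time_s: 4.52
ee_pos: [524.2, 271.7, 171.4]
ee_rot: [179.9, 0.1, -3.1]
force: [-0.1, -0.2, 0.7]
gripper_width: 70.2
gripper_force: 0.0
time_s: 4.93
ee_pos: [525.2, 273.5, 173.5]
ee_rot: [-180.0, -0.1, -3.0]
force: [-0.6, -0.0, -0.6]
gripper_width: 70.0
gripper_force: 0.0
[525.15044817 273.46867137 173.54203697] [-1.79950747e+02 -1.05514324e-01 -2.99124638e+00] ([-0.0001, 0.001, 0.0025], 0.0002)
```

Position is good, so I close gently and lift a little.

```bash
python3 -m crank '[{"grip":0.04,"x":0,"y":0.001,"z":0.002,"yaw":0},{"grip":0.03,"x":0,"y":0.001,"z":0.002,"yaw":0},{"grip":0.02,"x":0,"y":0.001,"z":0.002,"yaw":0},{"grip":0.015,"x":0,"y":0.001,"z":0.002,"yaw":0},{"grip":0.015,"x":0,"y":0.001,"z":0.002,"yaw":0}]' 30;python3 -m crank '[{"grip":0.01,"x":0,"y":0,"z":0,"yaw":0},{"grip":0.01,"x":0,"y":0,"z":0,"yaw":0},{"grip":0.01,"x":0,"y":0,"z":0,"yaw":0},{"grip":0.01,"x":0,"y":0,"z":0,"yaw":0},{"grip":0.01,"x":0,"y":0,"z":0,"yaw":0}]'; python3 -c "
from h import *
s=state();print(s['ee_pos'],s['ee_rot'],s['force'],s['torque'])"
```

```text
time_s: 5.35
ee_pos: [524.6, 272.3, 170.4]
ee_rot: [180.0, -0.0, -3.0]
force: [-0.2, -0.0, 0.2]
gripper_width: 39.4
gripper_force: 0.0
time_s: 5.77
ee_pos: [524.6, 272.3, 170.4]
ee_rot: [180.0, -0.0, -3.0]
force: [-0.8, -0.0, 0.6]
gripper_width: 23.7
gripper_force: 30.0
[524.59123892 272.3304924  170.39997051] [ 1.79999706e+02 -2.02145891e-03 -2.99268673e+00] [-0.77564376 -0.04926156  0.6193953 ] [ 0.05290653 -0.00417996  0.02127561]
```

```bash
python3 -m crank '[{"grip":0.01,"x":0,"y":0,"z":-0.01,"yaw":0},{"grip":0.01,"x":0,"y":0,"z":-0.025,"yaw":0},{"grip":0.01,"x":0,"y":0,"z":-0.045,"yaw":0},{"grip":0.01,"x":0,"y":0,"z":-0.065,"yaw":0},{"grip":0.01,"x":0,"y":0,"z":-0.085,"yaw":0}]';python3 -m crank '[{"grip":0.01,"x":0,"y":0,"z":-0.015,"yaw":0},{"grip":0.01,"x":0,"y":0,"z":-0.03,"yaw":0},{"grip":0.01,"x":0,"y":0,"z":-0.04,"yaw":0},{"grip":0.01,"x":0,"y":0,"z":-0.045,"yaw":0},{"grip":0.01,"x":0,"y":0,"z":-0.045,"yaw":0}]';python3 -m crank '[{"grip":0.01,"x":0,"y":0,"z":0,"yaw":0},{"grip":0.01,"x":0,"y":0,"z":0,"yaw":0},{"grip":0.01,"x":0,"y":0,"z":0,"yaw":0},{"grip":0.01,"x":0,"y":0,"z":0,"yaw":0},{"grip":0.01,"x":0,"y":0,"z":0,"yaw":0}]'; python3 - <<'E'
from h import *
import pickle
s=state();print(s['ee_pos'],s['ee_rot'],s['force'],s['torque'])
m=camera_model("wrist");im=grab_frame("wrist");pickle.dump(m,open("w5.pkl","wb"));sc=grab_frame("scene");sd=grab_frame("side")
X=s['ee_pos']-[0,0,148.4];ps=proj(camera_model("scene"),X).astype(int);pd=proj(camera_model("side"),X).astype(int)
print(ps,pd,proj(m,X))
c=lambda i,p:cv2.resize(i[max(p[1]-85,0):p[1]+25,max(p[0]-40,0):p[0]+40],(400,550),interpolation=cv2.INTER_CUBIC)
cv2.imwrite("pics/held.png",np.hstack([c(sc,ps),c(sd,pd)])[:,:,::-1]);cv2.imwrite("pics/w5.png",im[:,:,::-1])
print(delta((582.8,-179.2,315.4),-3))
E
```

```text
time_s: 6.18
ee_pos: [524.4, 272.2, 256.8]
ee_rot: [180.0, 0.0, -3.0]
force: [-0.2, 0.5, -0.9]
gripper_width: 23.9
gripper_force: 30.0
time_s: 6.6
ee_pos: [524.9, 272.5, 301.7]
ee_rot: [-179.9, -0.1, -3.0]
force: [0.3, -0.5, -1.6]
gripper_width: 23.9
gripper_force: 30.0
time_s: 7.02
ee_pos: [524.4, 272.3, 299.8]
ee_rot: [180.0, 0.1, -3.0]
force: [-0.1, -0.0, -0.9]
gripper_width: 23.9
gripper_force: 30.0
[524.41120103 272.25530078 299.81278225] [ 1.79963162e+02  5.48225390e-02 -2.98867475e+00] [-0.14290071 -0.03850874 -0.89237061] [ 0.06396892  0.01337993 -0.05015837]
[218 258] [199 205] [275.8 194.5]
([0.0818, 0.4479, -0.0151], 0.0001)
```

View pics/held.png

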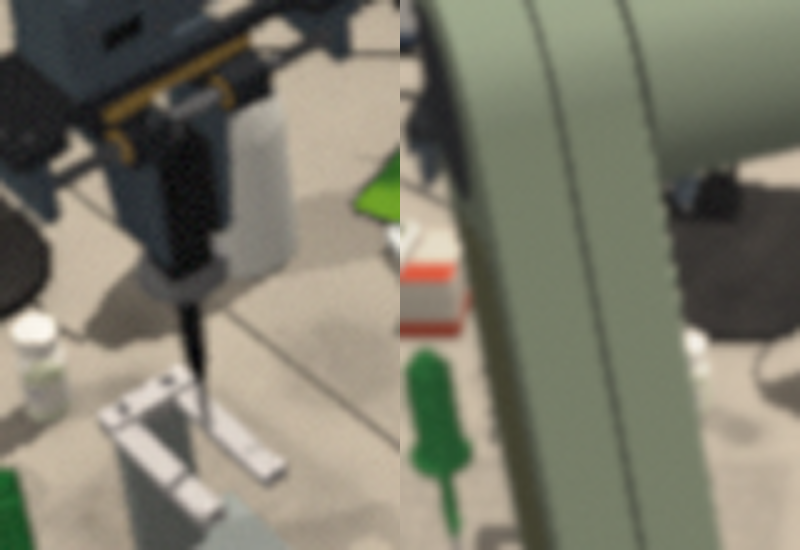

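The probe is held upright with its tip near the predicted pixel. Next I carry it to above the small pad.

```bash
python3 -m crank '[{"grip":0.01,"x":0.003,"y":0.015,"z":0,"yaw":0},{"grip":0.01,"x":0.008,"y":0.045,"z":0,"yaw":0},{"grip":0.01,"x":0.015,"y":0.08,"z":0,"yaw":0},{"grip":0.01,"x":0.022,"y":0.115,"z":0,"yaw":0},{"grip":0.01,"x":0.028,"y":0.15,"z":0,"yaw":0}]';python3 -m crank '[{"grip":0.01,"x":0.007,"y":0.035,"z":0,"yaw":0},{"grip":0.01,"x":0.014,"y":0.07,"z":0,"yaw":0},{"grip":0.01,"x":0.021,"y":0.105,"z":0,"yaw":0},{"grip":0.01,"x":0.027,"y":0.14,"z":0,"yaw":0},{"grip":0.01,"x":0.033,"y":0.175,"z":0,"yaw":0}]';python3 -m crank '[{"grip":0.01,"x":0.006,"y":0.035,"z":0,"yaw":0},{"grip":0.01,"x":0.012,"y":0.065,"z":0,"yaw":0},{"grip":0.01,"x":0.018,"y":0.09,"z":0,"yaw":0},{"grip":0.01,"x":0.021,"y":0.11,"z":0,"yaw":0},{"grip":0.01,"x":0.021,"y":0.123,"z":0,"yaw":0}]';python3 -m crank '[{"grip":0.01,"x":0,"y":0,"z":0,"yaw":0},{"grip":0.01,"x":0,"y":0,"z":0,"yaw":0},{"grip":0.01,"x":0,"y":0,"z":0,"yaw":0},{"grip":0.01,"x":0,"y":0,"z":0,"yaw":0},{"grip":0.01,"x":0,"y":0,"z":0,"yaw":0}]';  python3 -c "
from h import *
s=state();print(s['ee_pos'],s['ee_rot'],s['force'],s['torque'],delta((582.8,-179.2,263.4),-3))"
```

```text
time_s: 7.58
ee_pos: [544.6, 118.8, 300.5]
ee_rot: [180.0, -0.0, -3.0]
force: [0.2, -0.0, -0.0]
gripper_width: 23.9
gripper_force: 30.0
time_s: 8.0
ee_pos: [568.1, -58.1, 300.6]
ee_rot: [180.0, -0.0, -3.0]
force: [1.3, 0.6, -1.2]
gripper_width: 24.0
gripper_force: 30.0
time_s: 8.42
ee_pos: [582.8, -182.5, 300.1]
ee_rot: [179.9, 0.0, -3.1]
force: [-0.5, 0.2, -0.8]
gripper_width: 23.8
gripper_force: 30.0
time_s: 8.83
ee_pos: [583.1, -178.1, 300.7]
ee_rot: [-180.0, -0.0, -2.9]
force: [0.3, -0.5, -1.5]
gripper_width: 23.9
gripper_force: 30.0
[ 583.07423104 -178.12364884  300.71548321] [-1.79992928e+02 -1.44187165e-02 -2.89766763e+00] [ 0.34938871 -0.52139204 -1.4838768 ] [ 0.01313366  0.09214115 -0.01127702] ([-0.0002, 0.0011, 0.0373], 0.0018)
```

```bash
python3 -m crank '[{"grip":0.01,"x":0,"y":0.0005,"z":0.01,"yaw":0},{"grip":0.01,"x":0,"y":0.001,"z":0.022,"yaw":0},{"grip":0.01,"x":0,"y":0.001,"z":0.032,"yaw":0},{"grip":0.01,"x":0,"y":0.001,"z":0.037,"yaw":0},{"grip":0.01,"x":0,"y":0.001,"z":0.037,"yaw":0}]';python3 -m crank '[{"grip":0.01,"x":0,"y":0,"z":0,"yaw":0},{"grip":0.01,"x":0,"y":0,"z":0,"yaw":0},{"grip":0.01,"x":0,"y":0,"z":0,"yaw":0},{"grip":0.01,"x":0,"y":0,"z":0,"yaw":0},{"grip":0.01,"x":0,"y":0,"z":0,"yaw":0}]'; python3 - <<'E'
from h import *
s=state();print(s['ee_pos'],s['ee_rot'],s['force'])
m=camera_model("wrist");im=grab_frame("wrist");sc=grab_frame("scene");cv2.imwrite("pics/w6.png",im[:,:,::-1])
X=s['ee_pos']-[0,0,148.4];ps=proj(camera_model("scene"),X).astype(int);pw=proj(m,X).astype(int)
print(ps,pw,proj(m,X),"pad",proj(m,(582.8,-179.2,94.8)),proj(camera_model("scene"),(582.8,-179.2,94.8)))
c=lambda i,p:cv2.resize(i[max(p[1]-40,0):p[1]+40,p[0]-40:p[0]+40],(400,400),interpolation=cv2.INTER_CUBIC)
cv2.imwrite("pics/hov.png",np.hstack([c(im,pw),c(sc,ps)])[:,:,::-1])
E
```

```text
time_s: 9.25
ee_pos: [582.2, -179.8, 261.5]
ee_rot: [-180.0, 0.2, -3.0]
force: [-0.2, 0.1, -1.0]
gripper_width: 24.3
gripper_force: 30.0
time_s: 9.67
ee_pos: [583.2, -180.5, 263.9]
ee_rot: [180.0, -0.1, -3.0]
force: [0.1, 0.1, -1.3]
gripper_width: 24.0
gripper_force: 30.0
[ 583.20520478 -180.45163546  263.90928441] [ 1.79980692e+02 -5.17963839e-02 -2.99312914e+00] [ 0.0650078   0.06597554 -1.29137176]
[323 176] [275 194] [275.9 194.8] pad [274.5 190. ] [323.1 182.5]
```

View pics/hov.png

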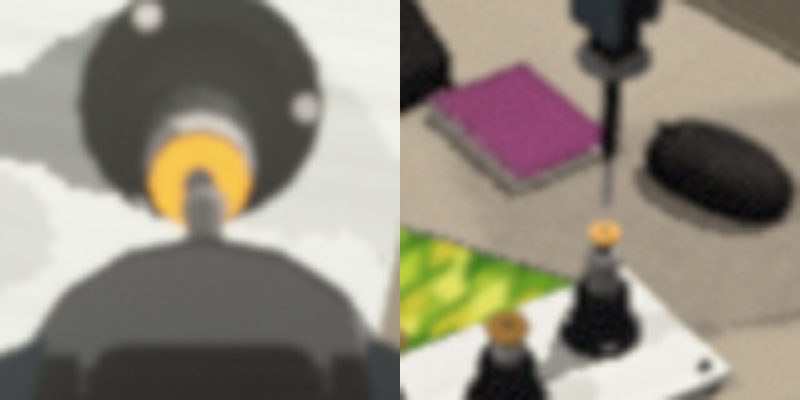

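The tip sits over the small pad, within about 2 mm in both views. Now I descend and feel for contact.

```bash
python3 -m crank '[{"grip":0.01,"x":-0.001,"y":-0.0005,"z":0.004,"yaw":0},{"grip":0.01,"x":-0.001,"y":-0.0005,"z":0.008,"yaw":0},{"grip":0.01,"x":-0.001,"y":-0.0005,"z":0.012,"yaw":0},{"grip":0.01,"x":-0.001,"y":-0.0005,"z":0.014,"yaw":0},{"grip":0.01,"x":-0.001,"y":-0.0005,"z":0.015,"yaw":0}]';python3 -m crank '[{"grip":0.01,"x":0,"y":0,"z":0,"yaw":0},{"grip":0.01,"x":0,"y":0,"z":0.001,"yaw":0},{"grip":0.01,"x":0,"y":0,"z":0.001,"yaw":0},{"grip":0.01,"x":0,"y":0,"z":0.002,"yaw":0},{"grip":0.01,"x":0,"y":0,"z":0.002,"yaw":0}]';python3 -m crank '[{"grip":0.01,"x":0,"y":0,"z":0.0005,"yaw":0},{"grip":0.01,"x":0,"y":0,"z":0.001,"yaw":0},{"grip":0.01,"x":0,"y":0,"z":0.001,"yaw":0},{"grip":0.01,"x":0,"y":0,"z":0.001,"yaw":0},{"grip":0.01,"x":0,"y":0,"z":0.001,"yaw":0}]'
```

```text
time_s: 10.18
ee_pos: [581.8, -179.7, 247.6]
ee_rot: [-180.0, 0.1, -3.0]
force: [0.3, -0.1, -0.6]
gripper_width: 23.8
gripper_force: 30.0
time_s: 10.6
ee_pos: [582.1, -179.8, 246.4]
ee_rot: [180.0, -0.0, -3.0]
force: [-0.7, 0.4, -1.2]
gripper_width: 23.8
gripper_force: 30.0
time_s: 11.02
ee_pos: [582.1, -179.8, 245.5]
ee_rot: [180.0, -0.0, -3.0]
force: [0.6, 0.4, -2.0]
gripper_width: 24.0
gripper_force: 30.0
```

```bash
for i in 1 2; do python3 -m crank '[{"grip":0.01,"x":0,"y":0,"z":0.0005,"yaw":0},{"grip":0.01,"x":0,"y":0,"z":0.001,"yaw":0},{"grip":0.01,"x":0,"y":0,"z":0.001,"yaw":0},{"grip":0.01,"x":0,"y":0,"z":0.001,"yaw":0},{"grip":0.01,"x":0,"y":0,"z":0.001,"yaw":0}]' | grep -E "pos|force: \["; done
```

```text
ee_pos: [582.1, -179.8, 244.7]
force: [-0.4, 0.6, 0.1]
ee_pos: [582.1, -179.8, 243.7]
force: [-1.3, -0.0, 1.5]
```

```bash
for i in 1 2; do python3 -m crank '[{"grip":0.01,"x":0,"y":0,"z":0.0005,"yaw":0},{"grip":0.01,"x":0,"y":0,"z":0.001,"yaw":0},{"grip":0.01,"x":0,"y":0,"z":0.001,"yaw":0},{"grip":0.01,"x":0,"y":0,"z":0.001,"yaw":0},{"grip":0.01,"x":0,"y":0,"z":0.001,"yaw":0}]' | grep -E "pos|force: \["; done
```

```text
ee_pos: [582.1, -179.9, 242.7]
force: [0.4, 0.2, 3.3]
ee_pos: [582.2, -179.9, 241.8]
force: [-0.9, -0.0, 4.9]
```

Force is about 6.2 N net. I hold there, then lift.

```bash
for i in 1 2; do python3 -m crank '[{"grip":0.01,"x":0,"y":0,"z":0,"yaw":0},{"grip":0.01,"x":0,"y":0,"z":0,"yaw":0},{"grip":0.01,"x":0,"y":0,"z":0,"yaw":0},{"grip":0.01,"x":0,"y":0,"z":0,"yaw":0},{"grip":0.01,"x":0,"y":0,"z":0,"yaw":0}]' | grep -E "time|pos|force: \["; done
python3 -m crank '[{"grip":0.01,"x":0,"y":0,"z":-0.004,"yaw":0},{"grip":0.01,"x":0,"y":0,"z":-0.012,"yaw":0},{"grip":0.01,"x":0,"y":0,"z":-0.02,"yaw":0},{"grip":0.01,"x":0,"y":0,"z":-0.024,"yaw":0},{"grip":0.01,"x":0,"y":0,"z":-0.024,"yaw":0}]'
python3 -c "
from h import *
s=state();print(s['force'],delta((580.6,-91.4,266),-3))"
```

```text
time_s: 13.1
ee_pos: [582.2, -179.8, 241.8]
force: [-0.6, -0.4, 5.1]
time_s: 13.52
ee_pos: [582.2, -179.8, 241.8]
force: [-0.5, 0.1, 5.6]
time_s: 13.93
ee_pos: [582.5, -180.0, 266.6]
ee_rot: [180.0, -0.1, -3.0]
force: [0.2, -0.6, -1.8]
gripper_width: 23.8
gripper_force: 30.0
[ 0.23706771 -0.60708275 -1.82371933] ([-0.0066, -0.0883, 0.0006], 0.0002)
```

```bash
python3 -m crank '[{"grip":0.01,"x":-0.001,"y":-0.015,"z":0,"yaw":0},{"grip":0.01,"x":-0.003,"y":-0.04,"z":0,"yaw":0},{"grip":0.01,"x":-0.005,"y":-0.065,"z":0,"yaw":0},{"grip":0.01,"x":-0.0065,"y":-0.082,"z":0,"yaw":0},{"grip":0.01,"x":-0.0065,"y":-0.088,"z":0,"yaw":0}]'|grep pos
python3 -m crank '[{"grip":0.01,"x":0,"y":0,"z":0,"yaw":0},{"grip":0.01,"x":0,"y":0,"z":0,"yaw":0},{"grip":0.01,"x":0,"y":0,"z":0.004,"yaw":0},{"grip":0.01,"x":0,"y":0,"z":0.009,"yaw":0},{"grip":0.01,"x":0,"y":0,"z":0.014,"yaw":0}]'|grep pos
python3 -m crank '[{"grip":0.01,"x":0,"y":0,"z":0.005,"yaw":0},{"grip":0.01,"x":0,"y":0,"z":0.010,"yaw":0},{"grip":0.01,"x":0,"y":0,"z":0.015,"yaw":0},{"grip":0.01,"x":0,"y":0,"z":0.018,"yaw":0},{"grip":0.01,"x":0,"y":0,"z":0.02,"yaw":0}]'|grep -E "pos|force: \["
python3 -m crank '[{"grip":0.01,"x":0,"y":0,"z":0,"yaw":0},{"grip":0.01,"x":0,"y":0,"z":0,"yaw":0},{"grip":0.01,"x":0,"y":0,"z":0.001,"yaw":0},{"grip":0.01,"x":0,"y":0,"z":0.001,"yaw":0},{"grip":0.01,"x":0,"y":0,"z":0.001,"yaw":0}]'|grep -E "pos|force: \["
```

```text
ee_pos: [579.5, -88.3, 265.1]
ee_pos: [580.0, -92.4, 250.7]
ee_pos: [579.9, -91.6, 230.7]
force: [0.2, -0.2, -1.9]
ee_pos: [580.2, -91.6, 230.6]
force: [0.3, 0.1, -0.9]
```

```bash
for i in 1 2 3 4; do python3 -m crank '[{"grip":0.01,"x":0,"y":0,"z":0.0005,"yaw":0},{"grip":0.01,"x":0,"y":0,"z":0.001,"yaw":0},{"grip":0.01,"x":0,"y":0,"z":0.0015,"yaw":0},{"grip":0.01,"x":0,"y":0,"z":0.0015,"yaw":0},{"grip":0.01,"x":0,"y":0,"z":0.0015,"yaw":0}]' | grep -E "pos|force: \["; done
```

```text
ee_pos: [580.1, -91.6, 228.9]
force: [-0.3, 0.1, -1.0]
ee_pos: [580.1, -91.6, 227.4]
force: [-0.5, -1.2, -0.6]
ee_pos: [580.1, -91.6, 225.9]
force: [0.3, -0.3, -0.6]
ee_pos: [580.2, -91.6, 224.7]
force: [-0.8, -0.3, 1.2]
```

Contact was made at about 225.5, so I press about 2 mm further.

```bash
for i in 1 2; do python3 -m crank '[{"grip":0.01,"x":0,"y":0,"z":0.0005,"yaw":0},{"grip":0.01,"x":0,"y":0,"z":0.001,"yaw":0},{"grip":0.01,"x":0,"y":0,"z":0.001,"yaw":0},{"grip":0.01,"x":0,"y":0,"z":0.001,"yaw":0},{"grip":0.01,"x":0,"y":0,"z":0.001,"yaw":0}]' | grep -E "pos|force: \["; done
```

```text
ee_pos: [580.3, -91.6, 223.7]
force: [-0.6, 0.2, 3.2]
ee_pos: [580.3, -91.6, 222.7]
force: [-0.7, 0.3, 4.9]
```

```bash
for i in 1 2; do python3 -m crank '[{"grip":0.01,"x":0,"y":0,"z":0,"yaw":0},{"grip":0.01,"x":0,"y":0,"z":0,"yaw":0},{"grip":0.01,"x":0,"y":0,"z":0,"yaw":0},{"grip":0.01,"x":0,"y":0,"z":0,"yaw":0},{"grip":0.01,"x":0,"y":0,"z":0,"yaw":0}]' | grep -E "time|pos|force: \["; done
python3 -m crank '[{"grip":0.01,"x":0,"y":0,"z":-0.006,"yaw":0},{"grip":0.01,"x":0,"y":0,"z":-0.018,"yaw":0},{"grip":0.01,"x":0,"y":0,"z":-0.034,"yaw":0},{"grip":0.01,"x":0,"y":0,"z":-0.044,"yaw":0},{"grip":0.01,"x":0,"y":0,"z":-0.046,"yaw":0}]'
python3 -c "
from h import *
s=state();print(s['force'],delta((613.8,-12.2,268),-3))"
```

```text
time_s: 18.52
ee_pos: [580.3, -91.6, 222.5]
force: [-0.2, -0.8, 4.7]
time_s: 18.93
ee_pos: [580.2, -91.6, 222.5]
force: [-1.2, -0.7, 4.8]
time_s: 19.35
ee_pos: [580.8, -91.7, 269.8]
ee_rot: [180.0, -0.1, -3.0]
force: [-0.1, -0.2, -1.1]
gripper_width: 24.0
gripper_force: 30.0
[-0.12713398 -0.21196648 -1.08019908] ([0.0288, -0.0811, 0.0019], 0.0001)
```

```bash
python3 -m crank '[{"grip":0.01,"x":0.005,"y":-0.015,"z":0,"yaw":0},{"grip":0.01,"x":0.014,"y":-0.04,"z":0,"yaw":0},{"grip":0.01,"x":0.023,"y":-0.063,"z":0,"yaw":0},{"grip":0.01,"x":0.027,"y":-0.076,"z":0,"yaw":0},{"grip":0.01,"x":0.029,"y":-0.081,"z":0,"yaw":0}]'|grep pos
python3 -m crank '[{"grip":0.01,"x":0,"y":0,"z":0,"yaw":0},{"grip":0.01,"x":0,"y":0,"z":0,"yaw":0},{"grip":0.01,"x":0,"y":0,"z":0.004,"yaw":0},{"grip":0.01,"x":0,"y":0,"z":0.009,"yaw":0},{"grip":0.01,"x":0,"y":0,"z":0.013,"yaw":0}]'|grep pos
python3 -m crank '[{"grip":0.01,"x":0,"y":0,"z":0.001,"yaw":0},{"grip":0.01,"x":0,"y":0,"z":0.002,"yaw":0},{"grip":0.01,"x":0,"y":0,"z":0.003,"yaw":0},{"grip":0.01,"x":0,"y":0,"z":0.003,"yaw":0},{"grip":0.01,"x":0,"y":0,"z":0.003,"yaw":0}]'|grep -E "pos|force: \["
```

```text
ee_pos: [613.4, -10.4, 267.3]
ee_pos: [612.9, -13.1, 254.8]
ee_pos: [613.4, -12.3, 252.5]
force: [0.0, -0.1, -0.7]
```

```bash
for i in 1 2 3 4; do python3 -m crank '[{"grip":0.01,"x":0,"y":0,"z":0.0005,"yaw":0},{"grip":0.01,"x":0,"y":0,"z":0.001,"yaw":0},{"grip":0.01,"x":0,"y":0,"z":0.0015,"yaw":0},{"grip":0.01,"x":0,"y":0,"z":0.0015,"yaw":0},{"grip":0.01,"x":0,"y":0,"z":0.0015,"yaw":0}]' | grep -E "pos|force: \["; done
```

```text
ee_pos: [613.4, -12.2, 250.9]
force: [0.2, 0.3, -0.8]
ee_pos: [613.3, -12.2, 249.4]
force: [-0.3, 0.3, -0.9]
ee_pos: [613.3, -12.2, 247.9]
force: [-0.6, 0.4, -0.7]
ee_pos: [613.4, -12.2, 246.5]
force: [0.5, -0.2, -0.3]
```

```bash
for i in 1 2 ; do python3 -m crank '[{"grip":0.01,"x":0,"y":0,"z":0.0005,"yaw":0},{"grip":0.01,"x":0,"y":0,"z":0.001,"yaw":0},{"grip":0.01,"x":0,"y":0,"z":0.0015,"yaw":0},{"grip":0.01,"x":0,"y":0,"z":0.0015,"yaw":0},{"grip":0.01,"x":0,"y":0,"z":0.0015,"yaw":0}]' | grep -E "pos|force: \["; done
```

```text
ee_pos: [613.4, -12.2, 245.2]
force: [-1.6, -0.8, 1.5]
ee_pos: [613.4, -12.2, 243.8]
force: [-1.6, 0.2, 3.7]
```

```bash
for i in 1 2; do python3 -m crank '[{"grip":0.01,"x":0,"y":0,"z":0.0002,"yaw":0},{"grip":0.01,"x":0,"y":0,"z":0.0002,"yaw":0},{"grip":0.01,"x":0,"y":0,"z":0.0002,"yaw":0},{"grip":0.01,"x":0,"y":0,"z":0.0002,"yaw":0},{"grip":0.01,"x":0,"y":0,"z":0.0002,"yaw":0}]' | grep -E "time|pos|force: \["; done
python3 -m crank '[{"grip":0.01,"x":0,"y":0,"z":-0.006,"yaw":0},{"grip":0.01,"x":0,"y":0,"z":-0.018,"yaw":0},{"grip":0.01,"x":0,"y":0,"z":-0.034,"yaw":0},{"grip":0.01,"x":0,"y":0,"z":-0.052,"yaw":0},{"grip":0.01,"x":0,"y":0,"z":-0.058,"yaw":0}]'
python3 -c "
from h import *
s=state();print(s['force'],delta((524.6,272.3,300),-3))"
```

```text
time_s: 23.52
ee_pos: [613.4, -12.2, 243.4]
force: [-0.5, -0.2, 4.4]
time_s: 23.93
ee_pos: [613.4, -12.2, 243.2]
force: [-2.4, -0.1, 5.8]
time_s: 24.35
ee_pos: [614.2, -12.2, 302.7]
ee_rot: [180.0, -0.2, -3.0]
force: [-0.7, 0.4, -0.4]
gripper_width: 23.8
gripper_force: 30.0
[-0.71838996  0.4102896  -0.41280982] ([-0.1043, -0.2795, 0.0024], 0.0002)
```

```bash
python3 -m crank '[{"grip":0.01,"x":-0.006,"y":-0.014,"z":0,"yaw":0},{"grip":0.01,"x":-0.018,"y":-0.045,"z":0,"yaw":0},{"grip":0.01,"x":-0.031,"y":-0.08,"z":0,"yaw":0},{"grip":0.01,"x":-0.044,"y":-0.115,"z":0,"yaw":0},{"grip":0.01,"x":-0.057,"y":-0.15,"z":0,"yaw":0}]'|grep pos
python3 -m crank '[{"grip":0.01,"x":-0.013,"y":-0.035,"z":0,"yaw":0},{"grip":0.01,"x":-0.026,"y":-0.07,"z":0,"yaw":0},{"grip":0.01,"x":-0.037,"y":-0.1,"z":0,"yaw":0},{"grip":0.01,"x":-0.045,"y":-0.12,"z":0,"yaw":0},{"grip":0.01,"x":-0.047,"y":-0.129,"z":0,"yaw":0}]'|grep pos
python3 -m crank '[{"grip":0.01,"x":0,"y":0,"z":0,"yaw":0},{"grip":0.01,"x":0,"y":0,"z":0,"yaw":0},{"grip":0.01,"x":0,"y":0,"z":0,"yaw":0},{"grip":0.01,"x":0,"y":0,"z":0,"yaw":0},{"grip":0.01,"x":0,"y":0,"z":0,"yaw":0}]' |grep pos
python3 - <<'E'
from h import *
s=state();print(s['ee_pos'],delta((524.6,272.3,170.4),-3))
X=s['ee_pos']-[0,0,148.4];ps=proj(camera_model("scene"),X).astype(int);print(ps)
sc=grab_frame("scene");i=sc;p=ps
a=cv2.resize(i[p[1]-85:p[1]+25,p[0]-40:p[0]+40],(400,550),interpolation=cv2.INTER_CUBIC)[:,:,::-1]
w=grab_frame("wrist");print(proj(camera_model("wrist"),X))
b=cv2.resize(w[120:270,220:330],(400,550),interpolation=cv2.INTER_CUBIC)[:,:,::-1]
cv2.imwrite("pics/back.png",np.hstack([a,b]))
E
```

```text
ee_pos: [562.5, 142.4, 299.3]
ee_pos: [521.6, 275.0, 299.4]
ee_pos: [524.5, 270.6, 301.0]
[524.51380713 270.57838834 300.98159235] ([-0.0, -0.0018, 0.1306], -0.0018)
[219 257]
[276.3 194.5]
```

View pics/back.png

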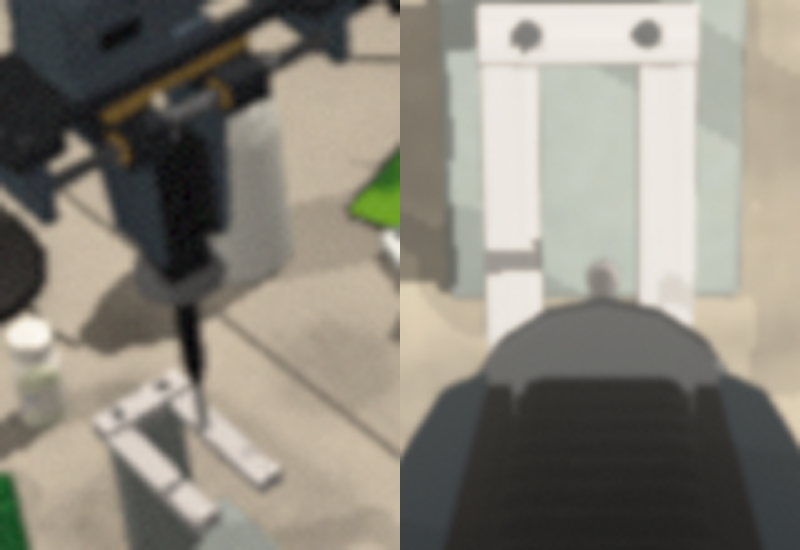

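The probe is still upright over the slot and looks the same as when it was lifted out. I lower it.

```bash
python3 -m crank '[{"grip":0.01,"x":0,"y":-0.0005,"z":0.008,"yaw":0},{"grip":0.01,"x":0,"y":-0.0005,"z":0.022,"yaw":0},{"grip":0.01,"x":0,"y":-0.0005,"z":0.037,"yaw":0},{"grip":0.01,"x":0,"y":-0.0005,"z":0.052,"yaw":0},{"grip":0.01,"x":0,"y":-0.0005,"z":0.065,"yaw":0}]'|grep -E "pos|force: \["
python3 -m crank '[{"grip":0.01,"x":0,"y":0,"z":0.013,"yaw":0},{"grip":0.01,"x":0,"y":0,"z":0.028,"yaw":0},{"grip":0.01,"x":0,"y":0,"z":0.043,"yaw":0},{"grip":0.01,"x":0,"y":0,"z":0.053,"yaw":0},{"grip":0.01,"x":0,"y":0,"z":0.058,"yaw":0}]'|grep -E "pos|force: \["
python3 -m crank '[{"grip":0.01,"x":0,"y":0,"z":0,"yaw":0},{"grip":0.01,"x":0,"y":0,"z":0.001,"yaw":0},{"grip":0.01,"x":0,"y":0,"z":0.002,"yaw":0},{"grip":0.01,"x":0,"y":0,"z":0.003,"yaw":0},{"grip":0.01,"x":0,"y":0,"z":0.003,"yaw":0}]'|grep -E "pos|force: \["
python3 -c "
from h import *
print(delta((524.6,272.3,170.4),-3))"
```

```text
ee_pos: [523.7, 271.9, 234.4]
force: [0.4, -0.0, 0.0]
ee_pos: [523.2, 271.8, 176.0]
force: [0.2, 0.1, -1.1]
ee_pos: [524.3, 272.4, 175.5]
force: [0.6, -0.6, -1.3]
([0.0003, 0.0001, 0.0051], 0.0001)
```

```bash
for i in 1 2; do python3 -m crank '[{"grip":0.01,"x":0,"y":0,"z":0.0005,"yaw":0},{"grip":0.01,"x":0,"y":0,"z":0.001,"yaw":0},{"grip":0.01,"x":0,"y":0,"z":0.0015,"yaw":0},{"grip":0.01,"x":0,"y":0,"z":0.002,"yaw":0},{"grip":0.01,"x":0,"y":0,"z":0.002,"yaw":0}]'|grep -E "pos|force: \["; done
python3 -m crank '[{"grip":0.01,"x":0,"y":0,"z":0.0003,"yaw":0},{"grip":0.01,"x":0,"y":0,"z":0.0005,"yaw":0},{"grip":0.01,"x":0,"y":0,"z":0.0005,"yaw":0},{"grip":0.01,"x":0,"y":0,"z":0.0005,"yaw":0},{"grip":0.01,"x":0,"y":0,"z":0.0005,"yaw":0}]'|grep -E "pos|force: \["
```

```text
ee_pos: [524.0, 272.3, 172.9]
force: [0.8, -0.4, -0.6]
ee_pos: [524.0, 272.3, 170.9]
force: [0.8, 0.4, -1.5]
ee_pos: [524.1, 272.3, 170.5]
force: [0.3, 1.3, -0.0]
```

```bash
python3 -m crank '[{"grip":0.01,"x":0,"y":0,"z":0.0003,"yaw":0},{"grip":0.01,"x":0,"y":0,"z":0.0005,"yaw":0},{"grip":0.01,"x":0,"y":0,"z":0.0005,"yaw":0},{"grip":0.01,"x":0,"y":0,"z":0.0005,"yaw":0},{"grip":0.01,"x":0,"y":0,"z":0.0005,"yaw":0}]'|grep -E "pos|force: \["
```

```text
ee_pos: [524.1, 272.4, 170.4]
force: [-0.7, -0.4, 2.9]
```

Seated. I open the gripper, lift straight up and check.

```bash
for i in 1 2; do python3 -m crank '[{"grip":0.03,"x":0,"y":0,"z":0,"yaw":0},{"grip":0.04,"x":0,"y":0,"z":0,"yaw":0},{"grip":0.05,"x":0,"y":0,"z":0,"yaw":0},{"grip":0.07,"x":0,"y":0,"z":0,"yaw":0},{"grip":0.07,"x":0,"y":0,"z":0,"yaw":0}]'|grep -E "width|force: \["; done
for i in 1 2; do python3 -m crank '[{"grip":0.07,"x":0,"y":0,"z":-0.01,"yaw":0},{"grip":0.07,"x":0,"y":0,"z":-0.025,"yaw":0},{"grip":0.07,"x":0,"y":0,"z":-0.045,"yaw":0},{"grip":0.07,"x":0,"y":0,"z":-0.06,"yaw":0},{"grip":0.07,"x":0,"y":0,"z":-0.065,"yaw":0}]'|grep -E "pos|force: \["; done
python3 - <<'E'
from h import *
sc=grab_frame("scene");w=grab_frame("wrist")
print(proj(camera_model("wrist"),(525,272.5,220)),proj(camera_model("wrist"),(525,272.3,136)))
a=cv2.resize(sc[200:320,170:270],(400,480),interpolation=cv2.INTER_CUBIC)
b=cv2.resize(w[95:245,225:350],(400,480),interpolation=cv2.INTER_CUBIC)
cv2.imwrite("pics/end.png",np.hstack([a,b])[:,:,::-1])
E
```

```text
force: [-0.4, -0.4, 0.0]
gripper_width: 53.7
force: [-0.4, -0.1, 0.2]
gripper_width: 60.7
ee_pos: [525.3, 273.0, 238.5]
force: [-0.9, 0.2, -0.1]
ee_pos: [524.7, 272.7, 302.4]
force: [-0.2, 0.3, 0.1]
[276. 217.] [276.1 189.8]
```

View pics/end.png

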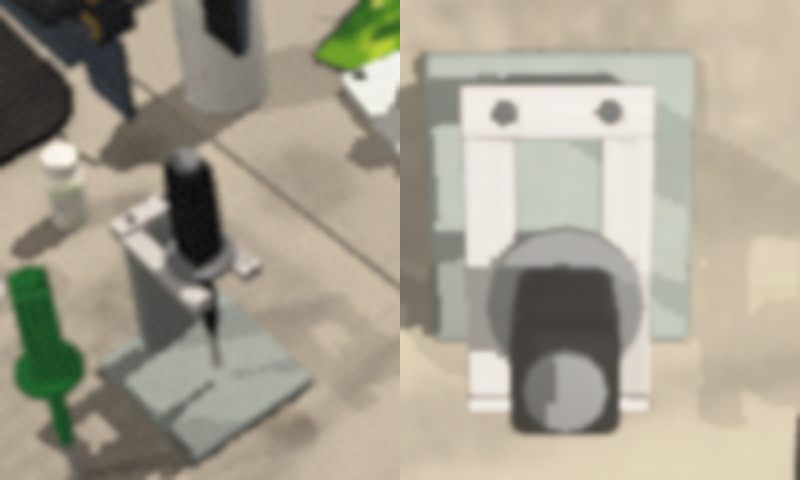

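The probe hangs upright in the fork, with its cap at (565,390) in the crop. That is where it was at the start, and the gripper is clear.

```bash
python3 -c "
from workcell import *
print(job_done())"
```

```text
the job is handed in; nothing more can be done
None
```

The job is handed in: I pressed the small, medium and large pads in that order at about 6 N each, and the probe hangs back in its fork; the hand-in returned no verdict.

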